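# Line up a flanged bearing with drifts

### The job

The flanged bearing unit has been set on the machine base with its bolt holes a few millimetres out. Use the two drifts from the stand to draw it into line for bolting: push one all the way down through a corner hole of the flange and the base hole under it until its shoulder sits on the flange, then the other one in the same way through the diagonally opposite hole. Leave both drifts standing in fully home, the bearing flat on the base with its holes in line, and the other things on the bench undisturbed.

Things in the scene. Friction and masses are not known exactly. Their poses are not given: they have to be found in the camera images.
- base: Machine base, fixed: dark steel plate 200 x 210 x 12 mm (x by y), its top 72 mm over the bench, on two 30 x 60 mm aluminium profiles along its edges at y = +-90 mm; open space under its holes. Four 18 mm through holes on a 111 mm square and a 67 mm bore in the middle. Origin: centre of the underside, on the bench; z up.
- housing: Flanged bearing unit, loose, about 1.2 kg, slides on the plate under 2 to 6 N: aluminium square flange 143 mm, 16 mm thick, with a round hub 96 mm wide, 55 mm high in all. Four 18 mm holes on a 111 mm square. Starts up to 8 mm off at a hole: each hole still overlaps the base hole of its number. Origin: centre of the underside; z up.
- housing_center (a point): The centre of the housing at the level of the flange's top, 16 mm over its underside.
- drift_a: Drift a, bare steel, 152 mm long, about 0.3 kg, point down in the stand: 5 mm wide point, 48 mm long taper, 30 mm of straight 17.4 mm shank, a round shoulder 28 mm wide and 6 mm thick, a round handle 62 mm long and 22 mm wide, a 6 mm thick, 26 mm wide head. Origin: its point; z runs along it from the point to the head.
- drift_b: Drift b, bare steel, 152 mm long, about 0.3 kg, point down in the stand: 5 mm wide point, 48 mm long taper, 30 mm of straight 17.4 mm shank, a round shoulder 28 mm wide and 6 mm thick, a round handle 62 mm long and 22 mm wide, a 6 mm thick, 26 mm wide head. Origin: its point; z runs along it from the point to the head.
- stand: Drift stand, fixed: grey sheet-steel shelf 64 x 180 mm (x by y), top 85 mm over the bench, with two 21 mm holes 50 mm either side of the middle along y. The drifts hang in them by their shoulders and lift straight out (78 mm). Pushing one home in offset holes takes up to about 25 N. Origin: centre of the underside, on the bench.
- mallet: Bystander: a rubber mallet with wooden handle, 260 mm long, lying on the bench.
- spanner: Bystander: a steel spanner, 200 mm long, lying on the bench.
- oil: Bystander: a white oil bottle, 52 mm in diameter, 140 mm tall.
- bin: Bystander: a blue plastic bin of bolts, 150 x 100 x 70 mm.
- base_hole0 (a point): Mouth of base plate hole 0, on its axis at the top of the base plate (72 mm over the bench), at the +x +y corner in the base's frame. Hole 2 is diagonally opposite.
- housing_hole0 (a point): Mouth of flange hole 0, on its axis at the flange's top (16 mm over its underside), at the +x +y corner in the housing's frame; it belongs over base hole 0.
- base_hole1 (a point): Mouth of base plate hole 1, on its axis at the top of the base plate (72 mm over the bench), at the -x +y corner in the base's frame. Hole 3 is diagonally opposite.
- housing_hole1 (a point): Mouth of flange hole 1, on its axis at the flange's top (16 mm over its underside), at the -x +y corner in the housing's frame; it belongs over base hole 1.
- base_hole2 (a point): Mouth of base plate hole 2, on its axis at the top of the base plate (72 mm over the bench), at the -x -y corner in the base's frame. Hole 0 is diagonally opposite.
- housing_hole2 (a point): Mouth of flange hole 2, on its axis at the flange's top (16 mm over its underside), at the -x -y corner in the housing's frame; it belongs over base hole 2.
- base_hole3 (a point): Mouth of base plate hole 3, on its axis at the top of the base plate (72 mm over the bench), at the +x -y corner in the base's frame. Hole 1 is diagonally opposite.
- housing_hole3 (a point): Mouth of flange hole 3, on its axis at the flange's top (16 mm over its underside), at the +x -y corner in the housing's frame; it belongs over base hole 3.
- drift_a_grip (a point): The middle of drift a's handle, on its axis, where it is gripped: 115 mm from the point, 37 mm above the shoulder's underside.
- drift_a_shoulder (a point): Centre of the underside of drift a's shoulder, 78 mm from the point.
- drift_a_tip (a point): The point of drift a, on its axis.
- drift_b_grip (a point): The middle of drift b's handle, on its axis, where it is gripped: 115 mm from the point, 37 mm above the shoulder's underside.
- drift_b_shoulder (a point): Centre of the underside of drift b's shoulder, 78 mm from the point.
- drift_b_tip (a point): The point of drift b, on its axis.

How it is judged:
By the outcome, as a careful person would: the job done as asked, in the order asked, and still so for the second after the job is handed in, with the robot touching nothing.
It also fails if it takes over 64 s, if anything falls off the work surface, if the arm or the gripper's body presses on something with over 40 N, if the wrist force passes 120 N, or if a joint passes its speed limit or range.

### The arm

A 6-joint arm with a two-finger parallel gripper is mounted at the origin on the work surface. World frame = base frame: x ahead of the robot, y to its left, z up, the work surface at z = 0. Lengths are in m, angles in rad, forces in N, time in s.
With the tool pointing down it reaches from about 0.35 to 0.8 m from the base axis. Payload 7.3 kg.
Tool frame: the origin (TCP) lies midway between the tips of the shut fingers; the grasp point (between the pads) lies 19 mm behind it (r.grip_depth is the distance from the TCP to the grasp point, in m); z points along the fingers, y is the direction in which the jaws open and shut (so a half turn about z gives the same grasp; the last joint's range is limited). The gripper opens to 85 mm and grips with 20 to 120 N. Pads are 22 mm wide; open, the fingers measure 114 mm over their backs; the gripper's body (76 mm by 85 mm) begins 54 mm behind the grasp point. The pads swing forward as they close: fully open they stand 13 mm farther back than shut.
Start: joints at [-1.283, 0.342, 1.524, -0, 1.275, -0.146], TCP at [0.221, -0.476, 0.231] pointing down, gripper open.
Joint ranges: [-2.53, 2.53], [-0.77, 2.02], [0.04, 2.7], [-1, 4.14], [0.28, 2.66], [-3.11, 3.11]. Speed limits (rad/s): [2.57, 2.57, 3.14, 3.14, 3.14, 3.14].

### API

Orientations are given as a unit quaternion [w, x, y, z].
In Python, from cell import r, vision, order gives the robot as it stands.
- The arm moves only by the tool carry_out, never from a script. Its argument "motion" is a list of rows, each a list of 7 numbers: the turn, a rotation vector about the tool's x, y, z in degrees, then the shift along the tool's x, y, z in m, then the opening, from 0 (shut) to 1 (fully open). A call has exactly 5 rows; each row is the pose to reach, as a shift and turn from the pose commanded when the call began, along the tool's axes at that moment; what a row does not reach only later rows make up. A row lasts 1/12 s, in which the tool goes at most 41.7 mm and 7.16 degrees, less where a joint would pass 70% of its speed; a pose out of reach is approached as far as the arm can. A call with a gripper value outside its range is refused whole. The fingers move at their own pace and stop on an object; "grip_force" is the grip in N (left out, the last holds). Time passes only in rows, so rows that repeat a pose let the fingers close, or fill a call up. It gives the time, the measured TCP pose, the force and the opening at its end, in the units of the state.
- r.observe(): the state, without advancing time (a new reading comes with each control period).
- vision.get_image(name): name is "scene" or "top"; returns (picture, depth): 400x640x3 uint8, blue, green, red; 400x640 float32, m along the optical axis (not along the pixel's ray), 0 where there is no reading.
- vision.camera_model(name): a dict with "fx", "fy", "cx", "cy" (pixels), "extrinsics" (4x4, takes a point from camera to world coordinates). Camera axes: x right, y up, looking along -z (the intrinsics and any distortion apply to the point x, -y, -z); pixel columns grow to the right and rows downward; lengths in m; the calibration is good to about 2 mm. A picture is of the moment at which its call begins. camera_model takes no time and is no camera call.
- order.finish_job(): hands the job in, once; it reports no verdict.
The state is a dict: "t": time; "joint_positions": joint angles; "joint_velocities": joint speeds; "tau": joint torques, N m; "eef_pos": TCP position; "eef_rot": TCP orientation; "wrist_force": force on the tool from outside, world axes, zero at the start; "wrist_torque": the same for the moment, N m; "gripper_width": finger opening in m.
Only numpy, scipy, OpenCV 4.12 (cv2) and the standard library are available. Lean on these libraries where they do the work, as an engineer would, in place of code of your own. Each camera call takes 0.05 s, during which the arm holds its last target. There are 200 camera calls.

## Working session

There is one attempt and no reset: what is moved stays moved. The work goes in short steps, Python scripts to look and compute and a tool call to move; the robot and the scene stay as the last step left them, time stands still between calls to the robot, and variables do not carry over. Pictures are saved under pics/ and viewed, about 8 in all and at most 12, crops included, and the job is handed in when it is done.

Besides the shell and the picture viewer there is one more tool, called after "Call:" by a JSON object that holds its "op" and its "data". carry_out: Moves the arm, as the interface text tells. Its arguments: {"type":"object","properties":{"motion":{"type":"array"},"grip_force":{"type":"number"}},"required":["motion"]}

```bash
ls; mkdir -p pics; python3 - <<'E'
from cell import r, vision, order
import cv2, numpy as np
for n in ("scene","top"):
    im,d=vision.get_image(n); cv2.imwrite(f"pics/{n}0.png",im); np.save(f"pics/{n}0.npy",d)
    m=vision.camera_model(n); print(n,{k:(np.round(v,4).tolist()) for k,v in m.items() if not isinstance(v,str)})
s=r.observe(); print(s)
E
```

```text
pics
scene {'fx': 409.3248, 'fy': 409.3248, 'cx': 323.4591, 'cy': 196.5301, 'extrinsics': [[-0.5882, -0.6009, 0.5412, 1.2369], [0.8086, -0.4486, 0.3808, 0.4164], [0.0139, 0.6616, 0.7498, 0.9679], [0.0, 0.0, 0.0, 1.0]]}
top {'fx': 458.4185, 'fy': 458.4185, 'cx': 318.9175, 'cy': 194.1962, 'extrinsics': [[0.0092, 0.9973, -0.073, 0.5325], [-0.9999, 0.0098, 0.0081, -0.0058], [0.0088, 0.0729, 0.9973, 1.4839], [0.0, 0.0, 0.0, 1.0]]}
{'t': 0.1, 'joint_positions': array([-1.28299790e+00,  3.42700649e-01,  1.52495800e+00, -3.76405351e-06,
        1.27541259e+00, -1.45981304e-01]), 'joint_velocities': array([-0.00010023, -0.00170232, -0.00415559, -0.00103982, -0.00119703,
       -0.00141492]), 'tau': array([ 1.40510034e-03, -4.34449196e+01, -2.46490574e+01, -1.49451012e-04,
        4.70319195e-03,  2.81191569e-05]), 'eef_pos': array([ 0.22057898, -0.4759972 ,  0.23065801]), 'eef_rot': array([-7.37309537e-04,  9.76571067e-01,  2.15193875e-01, -5.41740043e-05]), 'wrist_force': array([ 0.37609602, -0.19873045,  0.5608012 ]), 'wrist_torque': array([ 0.0261851 ,  0.00288944, -0.02458992]), 'gripper_width': 0.08533452450644116}
```

View pics/top0.png

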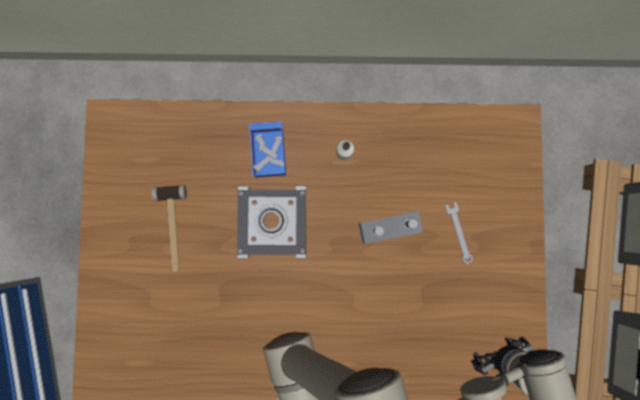

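View pics/scene0.png

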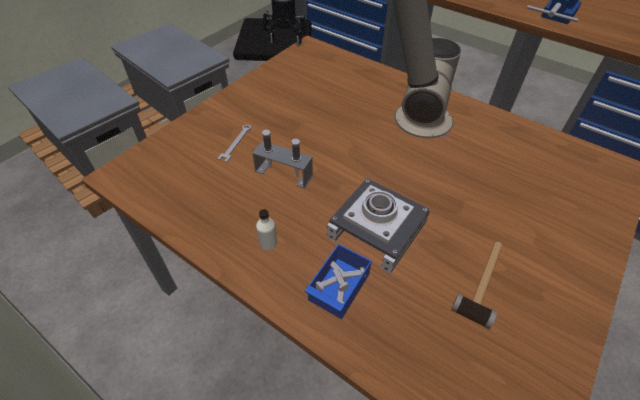

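```bash
cat > h.py <<'E'
import numpy as np, cv2
from cell import r, vision, order
from scipy.spatial.transform import Rotation as R
def ray(n,u,v):
    m=vision.camera_model(n); E=np.array(m["extrinsics"])
    d=E[:3,:3]@np.array([(u-m["cx"])/m["fx"],-(v-m["cy"])/m["fy"],-1.]); return E[:3,3],d
def onplane(n,u,v,z):
    o,d=ray(n,u,v); return o+d*(z-o[2])/d[2]
def proj(n,p):
    m=vision.camera_model(n); E=np.array(m["extrinsics"])
    c=E[:3,:3].T@(np.asarray(p)-E[:3,3]); return np.array([m["cx"]+m["fx"]*c[0]/-c[2], m["cy"]-m["fy"]*c[1]/-c[2]])
def rectify(n,cx,cy,z,half=0.13,ppm=2000):
    "metric view of the plane z: world x up, y left, 1/ppm m per pixel"
    w=int(2*half*ppm); src=np.float32([[0,0],[w,0],[w,w],[0,w]])
    pts=[(cx+half,cy+half),(cx+half,cy-half),(cx-half,cy-half),(cx-half,cy+half)]
    dst=np.float32([proj(n,(x,y,z)) for x,y in pts])
    H=cv2.getPerspectiveTransform(src,dst)
    im,_=vision.get_image(n)
    return cv2.warpPerspective(im,H,(w,w),flags=cv2.INTER_CUBIC|cv2.WARP_INVERSE_MAP)
def tcp():
    s=r.observe(); w,x,y,z=s["eef_rot"]; return s,s["eef_pos"],R.from_quat([x,y,z,w])
E
python3 - <<'E'
from h import *
c=onplane("top",272,222,.08); st=onplane("top",391,228,.085); print(c,st)
ims=[]
for n in("top","scene"):
    im=rectify(n,c[0],c[1],.088,.13,1500); ims.append(im)
cv2.imwrite("pics/rect.png",np.hstack(ims))
ims=[]
for n,b in(("top",(352,205,76,45)),("scene",(245,120,76,70))):
    im,_=vision.get_image(n); x,y,w,h=b; ims.append(cv2.resize(im[y:y+h,x:x+w],(380,h*5),interpolation=cv2.INTER_CUBIC))
    if n=="top": ims[0]=cv2.copyMakeBorder(ims[0],0,125,0,0,cv2.BORDER_CONSTANT)
cv2.imwrite("pics/st.png",np.hstack(ims))
E
```

```text
[0.5486801  0.12539227 0.08      ] [ 0.53375469 -0.23771026  0.085     ]
```

View pics/rect.png

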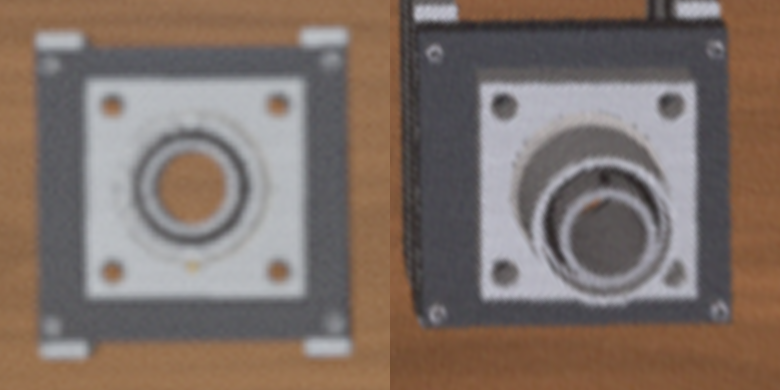

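View pics/st.png

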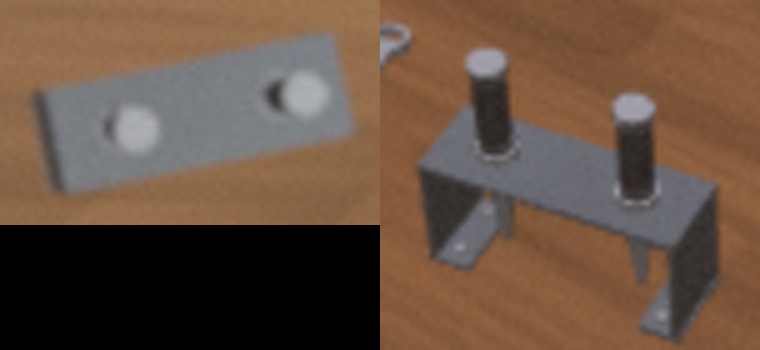

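```bash
cat > meas.py <<'E'
from h import *
def blobs(n,cx,cy,z,half,fn,amin,amax,ppm=2000):
    im=rectify(n,cx,cy,z,half,ppm); m=fn(im).astype(np.uint8)*255
    cs,_=cv2.findContours(m,cv2.RETR_LIST,cv2.CHAIN_APPROX_NONE); out=[]
    for c in cs:
        a=cv2.contourArea(c)/ppm**2*1e6
        if amin<a<amax:
            M=cv2.moments(c); u,v=M["m10"]/M["m00"],M["m01"]/M["m00"]
            rc=cv2.minAreaRect(c); u2,v2=rc[0]
            W=lambda u,v:np.round([(cx+half-v/ppm)*1e3,(cy+half-u/ppm)*1e3],1)
            out.append((round(a),W(u,v),W(u2,v2),np.round(np.array(rc[1])/ppm*1e3,1),round(rc[2],2)))
    return out
hsv=lambda i:cv2.cvtColor(i,cv2.COLOR_BGR2HSV)
E
python3 - <<'E'
from meas import *
grey=lambda i:hsv(i)[...,1]<75
bright=lambda i:(hsv(i)[...,1]<60)&(i.max(2)>140)
for n in("top","scene"):
    print(n,"plate"); [print(b) for b in blobs(n,.549,.125,.072,.13,grey,20000,60000)]
    print("flange"); [print(b) for b in blobs(n,.549,.125,.088,.085,bright,12000,25000)]
    print("holes"); [print(b) for b in blobs(n,.549,.125,.088,.085,lambda i:~bright(i),100,500)]
    print("heads"); [print(b) for b in blobs(n,.534,-.238,.159,.08,lambda i:i.min(2)>140,200,900)]
    print("stand"); [print(b) for b in blobs(n,.534,-.238,.085,.12,grey,6000,20000)]
E
```

```text
top plate
(43694, array([550.2, 128.8]), array([550.6, 128.2]), array([225.1, 214.6]), 89.4)
flange
(21148, array([553.5, 125.6]), array([553.2, 125.8]), array([146.5, 146.5]), 90.0)
holes
(116, array([498.9,  69.3]), array([498.8,  69. ]), array([12.5, 12. ]), 90.0)
(108, array([498.5, 180.3]), array([498.5, 180.3]), array([10.4, 13.1]), 9.46)
(118, array([609.4, 180.6]), array([609.2, 180.5]), array([12.5, 12. ]), 90.0)
(127, array([609.9,  69.8]), array([609.5,  69.3]), array([13. , 12.5]), 90.0)
heads
(530, array([ 526.2, -190.8]), array([ 525.7, -191.2]), array([26.5, 24.5]), 90.0)
(532, array([ 547.4, -288.9]), array([ 547.3, -288.6]), array([26.1, 26.2]), 28.61)
stand
(12507, array([ 535.9, -235.7]), array([ 535.9, -235.3]), array([ 67.7, 191.7]), 77.99)
scene plate
(47272, array([556.8, 132.5]), array([564.2, 133.1]), array([233.3, 222.5]), 89.05)
flange
(20564, array([551.3, 123.5]), array([549.8, 123.5]), array([148.5, 144. ]), 90.0)
holes
(160, array([495.9,  65.6]), array([495.6,  65.2]), array([12.2, 17.3]), 35.54)
(234, array([497. , 179.3]), array([497. , 179.3]), array([17. , 17.5]), 90.0)
(234, array([608. , 179.6]), array([607.8, 179.5]), array([17.5, 17. ]), 90.0)
(244, array([608.4,  68.5]), array([608.2,  68.5]), array([17.5, 17. ]), 90.0)
heads
(365, array([ 524.6, -192.5]), array([ 523.9, -192.4]), array([21.2, 21.6]), 45.0)
(371, array([ 545.6, -290.8]), array([ 545.8, -290.5]), array([21.6, 21.8]), 56.31)
stand
(19862, array([ 541.9, -239.9]), array([ 538.3, -233.9]), array([191.6, 224.3]), 77.65)
```

```bash
python3 - <<'E'
from meas import *
dark=lambda i:(hsv(i)[...,1]<75)&(i.max(2)<135)
print("top plate dark"); [print(b) for b in blobs("top",.549,.125,.072,.13,dark,15000,60000)]
for n in("top","scene"):
    i=rectify(n,.549,.125,.0735,.13,2000); g=i.max(2).astype(np.float32); out=[]
    g=cv2.GaussianBlur(g,(0,0),4)-cv2.GaussianBlur(g,(0,0),14)
    for sx in(1,-1):
        for sy in(1,-1):
            # expected screw ~ +-92 mm from centre
            v0=int(260-sx*180+ (0)); u0=int(260-sy*188)
            w=22; p=g[v0-w:v0+w,u0-w:u0+w]; q=np.clip(p-.5*p.max(),0,None)
            yy,xx=np.mgrid[:2*w,:2*w]; v=v0-w+(q*yy).sum()/q.sum(); u=u0-w+(q*xx).sum()/q.sum()
            out.append([(.549+.13-v/2000)*1e3,(.125+.13-u/2000)*1e3])
    out=np.array(out); print(n,out.round(1).tolist(),out.mean(0).round(1))
    i=cv2.resize(i,(390,390)); cv2.imwrite(f"pics/pl_{n}.png",i)
E
```

```text
top plate dark
(22202, array([553.7, 127.1]), array([553.6, 127.2]), array([150.3, 150. ]), 89.78)
(41880, array([550. , 128.9]), array([549.4, 128.6]), array([215. , 212.7]), 89.27)
top [[648.1, 216.7], [639.4, 35.8], [458.5, 219.9], [449.3, 35.4]] [548.8 126.9]
scene [[635.8, 223.5], [638.8, 32.4], [457.9, 222.1], [461.6, 30.8]] [548.5 127.2]
```

```bash
cat >> h.py <<'E'
def plan(x,y,z,yaw):
    "turn (deg) and shift (mm) in tool axes from the measured pose to TCP x,y,z (mm), tool vertical, tool y at yaw deg"
    s,p,q=tcp(); a=np.radians((yaw+90)/2); g=R.from_quat([np.cos(a),np.sin(a),0,0])
    d=q.inv()*g; print("t %.2f"%s["t"],"pos",(p*1e3).round(1),"ydir",q.apply([0,1,0]).round(3),"F",s["wrist_force"].round(1),"w %.1f"%(s["gripper_width"]*1e3))
    print("turn",d.as_rotvec(degrees=True).round(2),"shift mm",(q.inv().apply(np.array([x,y,z])-p*1e3)).round(1))
E
python3 -c "
from h import *
plan(525.3,-191.7,205,-77.8)"
```

```text
t 0.95 pos [ 220.7 -476.4  231.3] ydir [ 0.42  -0.907  0.   ] F [-0.   0.2  0. ] w 85.4
turn [ 1.000e-02 -0.000e+00  1.266e+01] shift mm [ 396.  -130.3   26.3]
```

Call:
{"op": "carry_out", "data": {"motion": [[0,0,2,0.03,-0.01,0,1],[0,0,4,0.068,-0.0224,0,1],[0,0,6,0.106,-0.035,0,1],[0,0,9,0.144,-0.047,0,1],[0,0,12,0.182,-0.06,0,1]], "grip_force": 110}}

```text
t: 1.37
eef_pos: [0.3617, -0.3442, 0.2314]
eef_rot: [0.0, 0.994, 0.11, 0.0]
wrist_force: [-0.0, -1.1, -0.1]
gripper_width: 0.0853
```

```bash
python3 -c "
from h import *
plan(525.3,-191.7,205,-77.8)"
```

```text
t 1.37 pos [ 361.7 -344.2  231.4] ydir [ 0.219 -0.976  0.   ] F [-0.  -1.1 -0.1] w 85.3
turn [ 0.03 -0.01  0.47] shift mm [ 193.1 -112.9   26.4]
```

Call:
{"op": "carry_out", "data": {"motion": [[0,0,0.5,0.03,-0.0175,0,1],[0,0,0.5,0.065,-0.038,0.005,1],[0,0,0.5,0.1,-0.0585,0.01,1],[0,0,0.5,0.135,-0.079,0.015,1],[0,0,0.5,0.165,-0.0965,0.02,1]]}}

```text
t: 1.78
eef_pos: [0.5016, -0.2126, 0.2112]
eef_rot: [0.0, 0.994, 0.108, 0.0]
wrist_force: [0.3, -0.7, 0.1]
gripper_width: 0.0852
```

```bash
python3 - <<'E'
from h import *
from meas import *
plan(525.3,-191.7,205,-77.8)
print([b[1] for b in blobs("scene",.534,-.238,.159,.08,lambda i:i.min(2)>140,200,900)])
E
```

```text
t 1.78 pos [ 501.6 -212.6  211.2] ydir [ 0.215 -0.977  0.   ] F [ 0.3 -0.7  0.1] w 85.2
turn [ 0.01 -0.04  0.2 ] shift mm [ 27.6 -15.3   6.3]
[array([ 524.6, -192.6]), array([ 545.7, -290.8])]
```

Call:
{"op": "carry_out", "data": {"motion": [[0,0,0.2,0.018,-0.01,0,1],[0,0,0.2,0.0276,-0.0153,0.022,1],[0,0,0.2,0.0276,-0.0153,0.055,1],[0,0,0.2,0.0276,-0.0153,0.088,1],[0,0,0.2,0.0276,-0.0153,0.108,1]]}}

```text
t: 2.25
eef_pos: [0.5225, -0.1928, 0.1002]
eef_rot: [-0.001, 0.994, 0.106, -0.002]
wrist_force: [-0.6, -0.1, -0.8]
gripper_width: 0.0854
```

Call:
{"op": "carry_out", "data": {"motion": [[0,0,0,0,0,0,0.6],[0,0,0,0,0,0,0.3],[0,0,0,0,0,0,0.1],[0,0,0,0,0,0,0.0],[0,0,0,0,0,0,0.0]], "grip_force": 110}}

```text
t: 2.67
eef_pos: [0.5245, -0.1942, 0.105]
eef_rot: [0.001, 0.994, 0.106, 0.001]
wrist_force: [-1.6, 5.0, 4.3]
gripper_width: 0.0253
```

```bash
python3 - <<'E'
from h import *
plan(525.3,-191.7,103,-77.8)
E
```

```text
t 2.67 pos [ 524.5 -194.2  105. ] ydir [ 0.21  -0.978  0.002] F [-1.6  5.   4.3] w 25.3
turn [ 0.11 -0.14 -0.06] shift mm [ 1.3 -2.3  2. ]
```

Call:
{"op": "carry_out", "data": {"motion": [[0,0,0,0,0,0,0],[0,0,0,0,0,0,0],[0,0,0,0,0,0,0],[0,0,0,0,0,0,0],[0,0,0,0,0,0,0]]}}

```text
t: 3.08
eef_pos: [0.5242, -0.1936, 0.1051]
eef_rot: [0.0, 0.994, 0.106, 0.001]
wrist_force: [-1.3, 2.5, 6.9]
gripper_width: 0.0198
```

```bash
python3 - <<'E'
from h import *
plan(525.3,-191.7,103,-77.8)
E
```

```text
t 3.08 pos [ 524.2 -193.6  105.1] ydir [ 0.211 -0.978  0.001] F [-1.3  2.5  6.9] w 19.8
turn [ 0.05 -0.11 -0.04] shift mm [ 1.4 -1.6  2.1]
```

Call:
{"op": "carry_out", "data": {"motion": [[0,0,0,0,0,-0.012,0],[0,0,0,0,0,-0.037,0],[0,0,0,0,0,-0.065,0],[0,0,0,0,0,-0.095,0],[0,0,0,0,0,-0.12,0]]}}

```text
t: 3.5
eef_pos: [0.5237, -0.1938, 0.2257]
eef_rot: [0.001, 0.994, 0.106, 0.001]
wrist_force: [-0.5, -0.9, -2.8]
gripper_width: 0.0202
```

```bash
python3 - <<'E'
from h import *
# pass to above hole 2, tip at ~115
plan(496.2,70,222,-45)
im,_=vision.get_image("scene"); c=proj("scene",(.524,-.1936,.19)).astype(int); print(c)
im=im[c[1]-80:c[1]+110,c[0]-90:c[0]+90]; cv2.imwrite("pics/lift.png",cv2.resize(im,None,fx=3,fy=3,interpolation=cv2.INTER_CUBIC))
E
```

```text
t 3.50 pos [ 523.7 -193.8  225.7] ydir [ 0.211 -0.978  0.001] F [-0.5 -0.9 -2.8] w 20.2
turn [  0.08  -0.05 -32.84] shift mm [  28.7 -263.7    3.5]
[294 132]
```

View pics/lift.png

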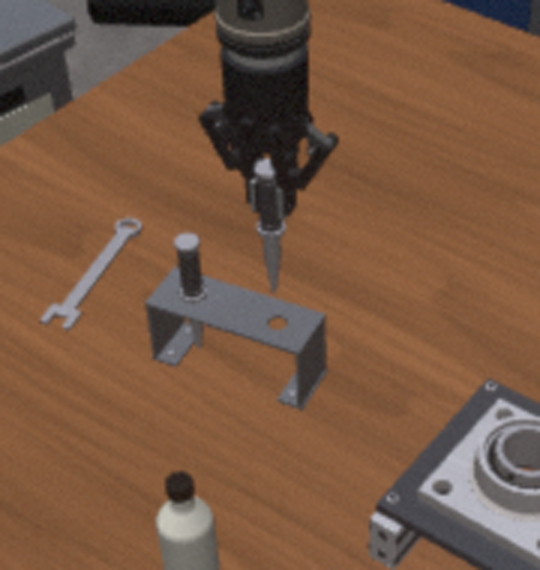

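```bash
python3 - <<'E'
from h import *
for z in(.1276,.2056,.2796): print(proj("scene",(.5237,-.1938,z)).round(1), proj("top",(.5237,-.1938,z)).round(1))
print(onplane("scene",295.3,148.7,.1276), onplane("scene",291.7,108,.2796),onplane("scene",294,128,.2056))
im,_=vision.get_image("top"); c=proj("top",(.524,-.1936,.28)).astype(int)
im=im[c[1]-40:c[1]+40,c[0]-50:c[0]+50]; cv2.imwrite("pics/liftt.png",cv2.resize(im,None,fx=5,fy=5,interpolation=cv2.INTER_CUBIC))
E
```

```text
[295.4 148.5] [378.5 231.3]
[294.4 128.4] [382.4 231.5]
[293.3 107.4] [386.6 231.7]
[ 0.52444233 -0.19361116  0.1276    ] [ 0.5284478  -0.19582276  0.2796    ] [ 0.52285639 -0.19595905  0.2056    ]
```

View pics/liftt.png

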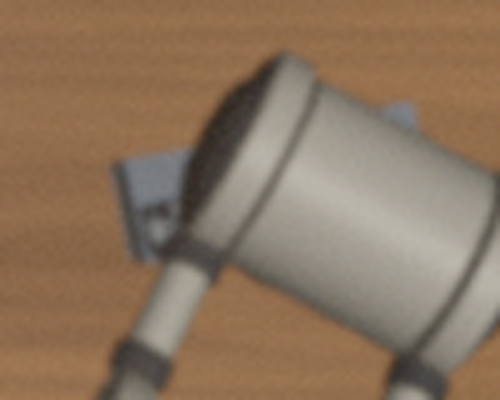

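Call:
{"op": "carry_out", "data": {"motion": [[0,0,-4,0.003,-0.025,0,0],[0,0,-9,0.007,-0.06,0,0],[0,0,-14,0.011,-0.1,0,0],[0,0,-19,0.015,-0.138,0,0],[0,0,-24,0.019,-0.175,0,0]]}}

```text
t: 4.02
eef_pos: [0.5041, -0.017, 0.222]
eef_rot: [-0.001, 0.95, 0.312, -0.001]
wrist_force: [1.9, -0.2, -3.1]
gripper_width: 0.0199
```

```bash
python3 - <<'E'
from h import *
plan(496.0,70,222,-45)
E
```

```text
t 4.02 pos [504.1 -17.  222. ] ydir [ 0.593 -0.805 -0.002] F [ 1.9 -0.2 -3.1] w 19.9
turn [-0.09  0.07 -8.64] shift mm [ 45.1 -74.9   0.1]
```

Call:
{"op": "carry_out", "data": {"motion": [[0,0,-3,0.013,-0.022,0,0],[0,0,-6,0.029,-0.048,0,0],[0,0,-8,0.041,-0.068,0,0],[0,0,-8.6,0.0451,-0.0749,0,0],[0,0,-8.6,0.0451,-0.0749,0,0]]}}

```text
t: 4.43
eef_pos: [0.4968, 0.07, 0.2224]
eef_rot: [-0.0, 0.924, 0.382, -0.001]
wrist_force: [0.2, -0.4, -2.4]
gripper_width: 0.02
```

```bash
python3 - <<'E'
from h import *
plan(496.0,70,200,-45)
im,_=vision.get_image("scene"); c=proj("scene",(.496,.07,.12)).astype(int); print(c)
im=im[c[1]-50:c[1]+50,c[0]-50:c[0]+50]; cv2.imwrite("pics/above.png",cv2.resize(im,None,fx=6,fy=6,interpolation=cv2.INTER_CUBIC))
for p in((.496,.07,.2256-.098),(.494,.0710,.072),(.498,.068,.088)): print(((proj("scene",p)-c+50)*6).round(0))
E
```

```text
t 4.43 pos [496.8  70.  222.4] ydir [ 0.706 -0.708 -0.001] F [ 0.2 -0.4 -2.4] w 20.0
turn [-0.07  0.06 -0.08] shift mm [-0.5 -0.5 22.4]
[373 182]
[307. 293.]
[299. 370.]
[293. 350.]
```

View pics/above.png

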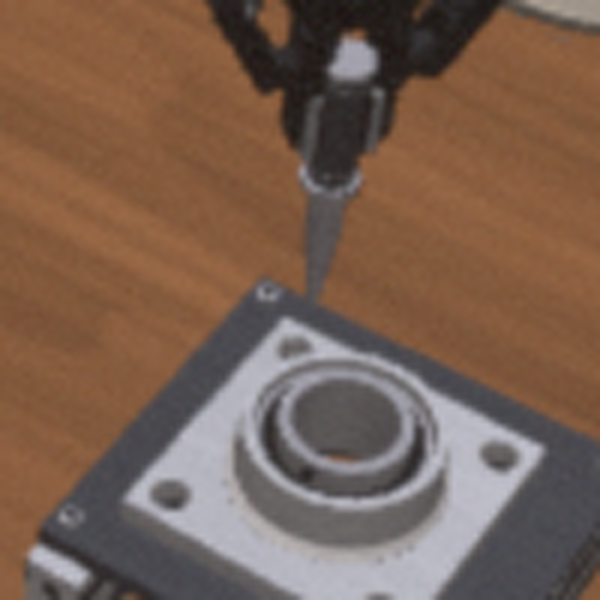

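```bash
python3 - <<'E'
from h import *
c=np.array([373,182])
for z in(.1243,.2023,.2763): print(((proj("scene",(.4968,.07,z))-c+50)*6).round(0))
f=lambda u,v,z:(onplane("scene",u/6+323,v/6+132,z)*1e3).round(1)
print(f(313,300,.1243),f(330,182,.2023),f(352,60,.2763))
im,_=vision.get_image("top"); print([proj("top",(.4968,.07,z)).round(1) for z in (.1243,.2763)])
print(r.observe()["wrist_torque"])
E
```

```text
[305. 299.]
[324. 179.]
[343.  54.]
[495.4  73.4 124.3] [496.5  73.1 202.3] [497.8  75.  276.3]
[array([289.1, 239.6]), array([285.8, 241.1])]
[-0.0323805  -0.00786373 -0.0096938 ]
```

Call:
{"op": "carry_out", "data": {"motion": [[0,0,0,-0.0005,0.0005,0.006,0],[0,0,0,0.0,0.0005,0.016,0],[0,0,0,-0.0015,0.0005,0.028,0],[0,0,0,-0.0018,0.0005,0.04,0],[0,0,0,-0.0018,0.0005,0.046,0]]}}

```text
t: 4.95
eef_pos: [0.4958, 0.0657, 0.1749]
eef_rot: [-0.001, 0.925, 0.38, -0.002]
wrist_force: [-0.4, -0.2, -3.9]
gripper_width: 0.0201
```

```bash
python3 - <<'E'
from h import *
plan(495.8,68.5,150,-45)
im,_=vision.get_image("scene"); c=np.array([373,190])
im=im[c[1]-40:c[1]+40,c[0]-40:c[0]+40]; cv2.imwrite("pics/in1.png",cv2.resize(im,None,fx=7,fy=7,interpolation=cv2.INTER_CUBIC))
E
```

```text
t 4.95 pos [495.8  65.7 174.9] ydir [ 0.703 -0.711 -0.002] F [-0.4 -0.2 -3.9] w 20.1
turn [-0.13  0.14 -0.35] shift mm [ 2.1 -1.9 24.9]
```

View pics/in1.png

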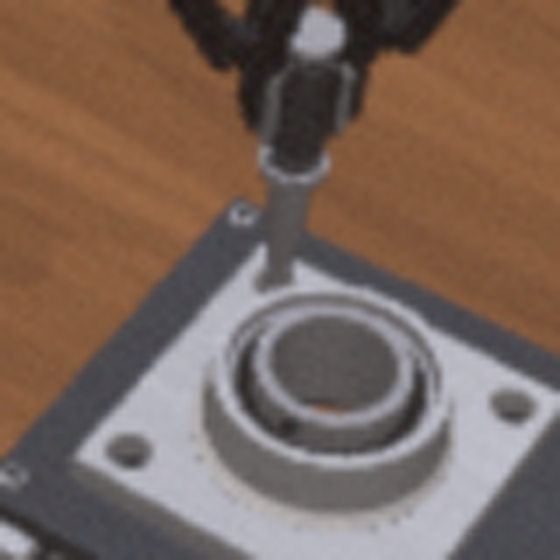

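Call:
{"op": "carry_out", "data": {"motion": [[0,0,0,0,0,0,0],[0,0,0,0,0,0,0],[0,0,0,0,0,0,0],[0,0,0,0,0,0,0],[0,0,0,0,0,0,0]]}}

```text
t: 5.42
eef_pos: [0.497, 0.0668, 0.1778]
eef_rot: [0.0, 0.925, 0.381, 0.0]
wrist_force: [-0.0, 0.2, -2.6]
gripper_width: 0.0197
```

```bash
python3 - <<'E'
from h import *
plan(495.8,68.5,150,-45)
f=lambda u,v,z:(onplane("scene",(u+.5)/7-.5+333,(v+.5)/7-.5+150,z)*1e3).round(1)
print(f(318,32,.2288),f(293,160,.1548),f(276,276,.088))
E
```

```text
t 5.42 pos [497.   66.8 177.8] ydir [ 0.704 -0.71   0.001] F [-0.   0.2 -2.6] w 19.7
turn [ 0.05 -0.04 -0.24] shift mm [ 0.3 -2.1 27.8]
[495.2  68.8 228.8] [491.7  64.9 154.8] [493.2  65.9  88. ]
```

Call:
{"op": "carry_out", "data": {"motion": [[0,0,0,0,-0.001,0.005,0],[0,0,0,0,-0.0015,0.01,0],[0,0,0,0,-0.0015,0.015,0],[0,0,0,0,-0.0015,0.02,0],[0,0,0,0,-0.0015,0.025,0]]}}

```text
t: 5.83
eef_pos: [0.4955, 0.0678, 0.1515]
eef_rot: [-0.0, 0.925, 0.381, -0.0]
wrist_force: [-0.5, 0.1, -2.3]
gripper_width: 0.0198
```

```bash
python3 - <<'E'
from h import *
plan(494.5,70.5,135,-45)
print(r.observe()["wrist_torque"].round(2))
E
```

```text
t 5.83 pos [495.5  67.8 151.5] ydir [ 0.704 -0.71  -0.   ] F [-0.5  0.1 -2.3] w 19.8
turn [-0.02  0.03 -0.24] shift mm [ 1.2 -2.6 16.5]
[-0.01  0.03  0.03]
```

Call:
{"op": "carry_out", "data": {"motion": [[0,0,0,0.0003,-0.0005,0.003,0],[0,0,0,0.0006,-0.001,0.006,0],[0,0,0,0.0009,-0.0015,0.009,0],[0,0,0,0.0012,-0.002,0.012,0],[0,0,0,0.0012,-0.0026,0.015,0]]}}

```text
t: 6.25
eef_pos: [0.4949, 0.0702, 0.1372]
eef_rot: [0.0, 0.925, 0.381, 0.0]
wrist_force: [1.1, -3.5, -1.9]
gripper_width: 0.0202
```

```bash
python3 - <<'E'
from h import *
plan(494.5,70.5,120,-45)
print(r.observe()["wrist_torque"].round(2))
E
```

```text
t 6.25 pos [494.9  70.2 137.2] ydir [ 0.704 -0.71   0.001] F [ 1.1 -3.5 -1.9] w 20.2
turn [ 0.05 -0.01 -0.25] shift mm [-0.1 -0.5 17.2]
[-0.76 -0.28  0.01]
```

Call:
{"op": "carry_out", "data": {"motion": [[0,0,0,0,-0.0002,0.002,0],[0,0,0,0,-0.0003,0.004,0],[0,0,0,0,-0.0005,0.006,0],[0,0,0,0,-0.0005,0.008,0],[0,0,0,0,-0.0005,0.01,0]]}}

```text
t: 6.67
eef_pos: [0.4943, 0.0707, 0.1272]
eef_rot: [0.0, 0.925, 0.381, -0.0]
wrist_force: [0.5, -5.5, 0.7]
gripper_width: 0.02
```

```bash
python3 - <<'E'
from h import *
plan(494.5,70.5,120,-45)
print(r.observe()["wrist_torque"].round(2))
E
```

```text
t 6.67 pos [494.3  70.7 127.2] ydir [ 0.704 -0.71   0.   ] F [ 0.5 -5.5  0.7] w 20.0
turn [ 0.02  0.02 -0.24] shift mm [-0.   0.2  7.2]
[-1.03 -0.09  0.01]
```

Call:
{"op": "carry_out", "data": {"motion": [[0,0,0,0,0,0.002,0],[0,0,0,0,0,0.004,0],[0,0,0,0,0,0.005,0],[0,0,0,0,0,0.006,0],[0,0,0,0,0,0.007,0]]}}

```text
t: 7.08
eef_pos: [0.4939, 0.0704, 0.1203]
eef_rot: [0.0, 0.925, 0.381, -0.001]
wrist_force: [-1.7, -6.7, 1.8]
gripper_width: 0.0199
```

```bash
python3 - <<'E'
from h import *
plan(494.5,70.5,105,-45)
print(r.observe()["wrist_torque"].round(2))
E
```

```text
t 7.08 pos [493.9  70.4 120.3] ydir [ 0.704 -0.71   0.   ] F [-1.7 -6.7  1.8] w 19.9
turn [ 0.    0.08 -0.23] shift mm [ 0.5  0.3 15.3]
[-1.41  0.28 -0.06]
```

Call:
{"op": "carry_out", "data": {"motion": [[0,0,0,-0.0002,0,0.0015,0],[0,0,0,-0.0003,0,0.003,0],[0,0,0,-0.0004,0,0.0045,0],[0,0,0,-0.0004,0,0.006,0],[0,0,0,-0.0004,0,0.007,0]]}}

```text
t: 7.5
eef_pos: [0.4938, 0.0702, 0.1133]
eef_rot: [0.0, 0.925, 0.381, -0.0]
wrist_force: [-1.5, -6.0, 2.2]
gripper_width: 0.0205
```

```bash
python3 - <<'E'
from h import *
plan(494.5,70.5,105,-45)
print(r.observe()["wrist_torque"].round(2))
E
```

```text
t 7.50 pos [493.8  70.2 113.3] ydir [ 0.704 -0.71   0.   ] F [-1.5 -6.   2.2] w 20.5
turn [ 0.    0.06 -0.24] shift mm [0.8 0.3 8.3]
[-1.32  0.34 -0.  ]
```

Call:
{"op": "carry_out", "data": {"motion": [[0,0,0,-0.0003,0,0.0015,0],[0,0,0,-0.0003,0,0.003,0],[0,0,0,-0.0003,0,0.004,0],[0,0,0,-0.0003,0,0.005,0],[0,0,0,-0.0003,0,0.006,0]]}}

```text
t: 7.92
eef_pos: [0.4938, 0.0701, 0.108]
eef_rot: [0.0, 0.925, 0.381, -0.0]
wrist_force: [-4.9, -5.2, 17.1]
gripper_width: 0.0199
```

```bash
python3 - <<'E'
from h import *
plan(494.5,70.5,105,-45)
print(r.observe()["wrist_torque"].round(2))
E
```

```text
t 7.92 pos [493.8  70.1 108. ] ydir [ 0.704 -0.71   0.   ] F [-4.9 -5.2 17.1] w 19.9
turn [ 0.03  0.01 -0.24] shift mm [0.7 0.2 3. ]
[-1.12  0.97  0.03]
```

Call:
{"op": "carry_out", "data": {"motion": [[0,0,0,0,0,0.0005,0],[0,0,0,0,0,0.001,0],[0,0,0,0,0,0.0015,0],[0,0,0,0,0,0.0015,0],[0,0,0,0,0,0.0015,0]]}}

```text
t: 8.33
eef_pos: [0.4939, 0.0702, 0.1079]
eef_rot: [0.0, 0.925, 0.381, 0.0]
wrist_force: [-6.9, -5.4, 21.5]
gripper_width: 0.0201
```

```bash
python3 - <<'E'
from h import *
plan(494.5,70.5,105,-45)
E
```

```text
t 8.33 pos [493.9  70.2 107.9] ydir [ 0.704 -0.71   0.001] F [-6.9 -5.4 21.5] w 20.1
turn [ 0.07 -0.03 -0.23] shift mm [0.7 0.2 2.9]
```

Call:
{"op": "carry_out", "data": {"motion": [[0,0,0,0,0,0,0.3],[0,0,0,0,0,0,0.7],[0,0,0,0,0,0,1],[0,0,0,0,0,0,1],[0,0,0,0,0,0,1]]}}

```text
t: 8.75
eef_pos: [0.4937, 0.0707, 0.1055]
eef_rot: [-0.0, 0.925, 0.381, -0.0]
wrist_force: [-0.3, 0.2, -0.3]
gripper_width: 0.0733
```

Call:
{"op": "carry_out", "data": {"motion": [[0,0,0,0,0,-0.012,1],[0,0,0,0,0,-0.035,1],[0,0,0,0,0,-0.065,1],[0,0,0,0,0,-0.09,1],[0,0,0,0,0,-0.1,1]]}}

```text
t: 9.17
eef_pos: [0.4953, 0.0706, 0.2091]
eef_rot: [0.001, 0.925, 0.381, 0.002]
wrist_force: [1.1, 0.3, 0.5]
gripper_width: 0.0853
```

```bash
python3 - <<'E'
from h import *
plan(546,-290,208,-77.8)
im,_=vision.get_image("scene"); c=np.array([380,200])
im=im[c[1]-75:c[1]+75,c[0]-75:c[0]+75]; cv2.imwrite("pics/home1.png",cv2.resize(im,None,fx=4,fy=4,interpolation=cv2.INTER_CUBIC))
E
```

```text
t 9.17 pos [495.3  70.6 209.1] ydir [ 0.704 -0.71   0.003] F [1.1 0.3 0.5] w 85.3
turn [ 0.13 -0.26 32.56] shift mm [-217.9  291.7    1.2]
```

View pics/home1.png

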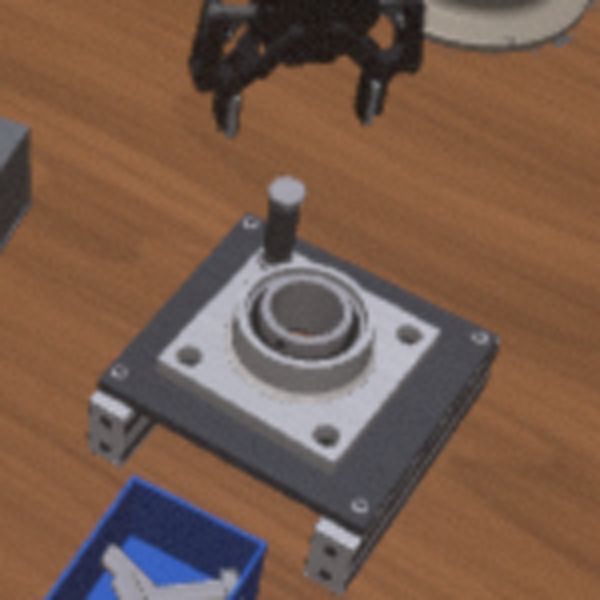

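Call:
{"op": "carry_out", "data": {"motion": [[0,0,4,-0.015,0.02,0,1],[0,0,10,-0.036,0.049,0,1],[0,0,16,-0.06,0.08,0,1],[0,0,22,-0.084,0.112,0,1],[0,0,28,-0.107,0.144,0,1]]}}

```text
t: 9.63
eef_pos: [0.5188, -0.1086, 0.2048]
eef_rot: [-0.0, 0.99, 0.143, -0.001]
wrist_force: [0.8, -0.6, 0.4]
gripper_width: 0.0853
```

```bash
python3 - <<'E'
from h import *
plan(546,-290,205,-77.8)
E
```

```text
t 9.63 pos [ 518.8 -108.6  204.8] ydir [ 0.284 -0.959 -0.001] F [ 0.8 -0.6  0.4] w 85.3
turn [-0.05  0.06  4.29] shift mm [-25.4 181.6  -0.3]
```

Call:
{"op": "carry_out", "data": {"motion": [[0,0,1,-0.005,0.036,0,1],[0,0,2,-0.0105,0.075,0,1],[0,0,4.3,-0.016,0.115,0,1],[0,0,4.3,-0.021,0.15,0,1],[0,0,4.3,-0.0245,0.175,0,1]]}}

```text
t: 10.05
eef_pos: [0.5459, -0.2849, 0.2042]
eef_rot: [-0.0, 0.994, 0.107, -0.001]
wrist_force: [-0.2, 1.0, -0.5]
gripper_width: 0.0855
```

```bash
python3 - <<'E'
from h import *
plan(546.3,-290,103,-77.8)
E
```

```text
t 10.05 pos [ 545.9 -284.9  204.2] ydir [ 0.214 -0.977 -0.001] F [-0.2  1.  -0.5] w 85.5
turn [-0.04  0.06  0.14] shift mm [ -0.6   5.1 101.2]
```

Call:
{"op": "carry_out", "data": {"motion": [[0,0,0.1,0,0.004,0.01,1],[0,0,0.1,0,0.005,0.035,1],[0,0,0.1,0,0.005,0.065,1],[0,0,0.1,0,0.005,0.09,1],[0,0,0.1,0,0.005,0.101,1]]}}

```text
t: 10.47
eef_pos: [0.5451, -0.2847, 0.0998]
eef_rot: [-0.003, 0.994, 0.108, -0.003]
wrist_force: [0.0, -0.1, -0.7]
gripper_width: 0.0851
```

Call:
{"op": "carry_out", "data": {"motion": [[0,0,0,0,0,0,0.6],[0,0,0,0,0,0,0.3],[0,0,0,0,0,0,0.1],[0,0,0,0,0,0,0],[0,0,0,0,0,0,0]]}}

```text
t: 10.88
eef_pos: [0.548, -0.2871, 0.1064]
eef_rot: [0.001, 0.994, 0.108, 0.001]
wrist_force: [-0.2, -0.2, -0.7]
gripper_width: 0.0257
```

Call:
{"op": "carry_out", "data": {"motion": [[0,0,0,0,0,0,0],[0,0,0,0,0,0,0],[0,0,0,0,0,0,0],[0,0,0,0,0,0,0],[0,0,0,0,0,0,0]]}}

```text
t: 11.3
eef_pos: [0.5481, -0.2872, 0.1066]
eef_rot: [0.001, 0.994, 0.108, 0.001]
wrist_force: [-0.2, 0.2, 6.4]
gripper_width: 0.0198
```

```bash
python3 - <<'E'
from h import *
plan(546.3,-290,103,-77.8)
E
```

```text
t 11.30 pos [ 548.1 -287.2  106.6] ydir [ 0.214 -0.977  0.002] F [-0.2  0.2  6.4] w 19.8
turn [ 0.13 -0.13  0.15] shift mm [-2.3  2.3  3.6]
```

Call:
{"op": "carry_out", "data": {"motion": [[0,0,0,0,0,-0.012,0],[0,0,0,0,0,-0.045,0],[0,0,0,0,0,-0.08,0],[0,0,0,0,0,-0.115,0],[0,0,0,0,0,-0.145,0]]}}

```text
t: 11.72
eef_pos: [0.5472, -0.2866, 0.252]
eef_rot: [0.0, 0.994, 0.108, 0.0]
wrist_force: [0.5, -0.8, -2.3]
gripper_width: 0.0199
```

```bash
python3 - <<'E'
from h import *
plan(605.5,185.5,250,-45)
s=r.observe()
im,_=vision.get_image("scene"); c=proj("scene",(.548,-.2872,.22)).astype(int); print(c)
im=im[c[1]-50:c[1]+50,c[0]-50:c[0]+50]; cv2.imwrite("pics/lift2.png",cv2.resize(im,None,fx=5,fy=5,interpolation=cv2.INTER_CUBIC))
E
```

```text
t 11.72 pos [ 547.2 -286.6  252. ] ydir [ 0.214 -0.977  0.001] F [ 0.5 -0.8 -2.3] w 19.9
turn [ 4.000e-02 -2.000e-02 -3.265e+01] shift mm [ 158.  -448.7    1.9]
[264 116]
```

View pics/lift2.png

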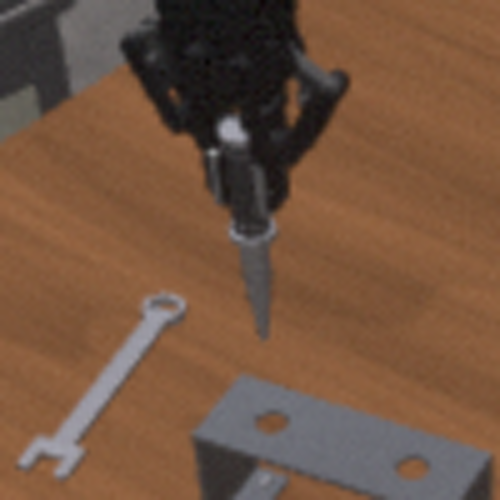

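Call:
{"op": "carry_out", "data": {"motion": [[0,0,-3,0.007,-0.02,0,0],[0,0,-7,0.018,-0.052,0,0],[0,0,-12,0.031,-0.088,0,0],[0,0,-17,0.044,-0.125,0,0],[0,0,-22,0.057,-0.162,0,0]]}}

```text
t: 12.18
eef_pos: [0.5678, -0.1147, 0.2492]
eef_rot: [-0.0, 0.955, 0.297, -0.0]
wrist_force: [1.1, -1.5, -3.6]
gripper_width: 0.0194
```

```bash
python3 - <<'E'
from h import *
plan(605.5,185.5,250,-45)
E
```

```text
t 12.18 pos [ 567.8 -114.7  249.2] ydir [ 0.567 -0.824 -0.001] F [ 1.1 -1.5 -3.6] w 19.4
turn [ -0.05   0.03 -10.45] shift mm [ 201.3 -225.9   -0.7]
```

Call:
{"op": "carry_out", "data": {"motion": [[0,0,-2,0.022,-0.025,0,0],[0,0,-4,0.046,-0.052,0,0],[0,0,-6,0.071,-0.08,0,0],[0,0,-8,0.096,-0.108,0,0],[0,0,-10,0.121,-0.136,0,0]]}}

```text
t: 12.6
eef_pos: [0.591, 0.0661, 0.2493]
eef_rot: [-0.0, 0.926, 0.378, -0.0]
wrist_force: [1.8, -0.5, -2.4]
gripper_width: 0.0196
```

```bash
python3 - <<'E'
from h import *
plan(605.5,185.5,250,-45)
E
```

```text
t 12.60 pos [591.   66.1 249.3] ydir [ 0.7   -0.714 -0.001] F [ 1.8 -0.5 -2.4] w 19.6
turn [-0.03  0.04 -0.56] shift mm [ 94.  -75.1  -0.7]
```

Call:
{"op": "carry_out", "data": {"motion": [[0,0,0,0.028,-0.0225,0,0],[0,0,0,0.055,-0.044,0,0],[0,0,0,0.078,-0.0625,0,0],[0,0,0,0.09,-0.072,0,0],[0,0,0,0.0935,-0.075,0,0]]}}

```text
t: 13.02
eef_pos: [0.6054, 0.186, 0.2489]
eef_rot: [-0.0, 0.925, 0.379, -0.0]
wrist_force: [0.4, -0.4, -2.9]
gripper_width: 0.0197
```

Call:
{"op": "carry_out", "data": {"motion": [[0,0,0,0,0,0.008,0],[0,0,0,0,0,0.022,0],[0,0,0,0,0,0.036,0],[0,0,0,0,0,0.045,0],[0,0,0,0,0,0.048,0]]}}

```text
t: 13.43
eef_pos: [0.605, 0.1814, 0.1994]
eef_rot: [-0.0, 0.926, 0.377, -0.002]
wrist_force: [0.8, -0.2, -3.5]
gripper_width: 0.0199
```

```bash
python3 - <<'E'
from h import *
plan(605.5,185.5,180,-45)
im,_=vision.get_image("scene"); c=proj("scene",(.605,.185,.1)).astype(int)
cr=cv2.resize(im[c[1]-40:c[1]+40,c[0]-40:c[0]+40],None,fx=7,fy=7,interpolation=cv2.INTER_CUBIC); cv2.imwrite("pics/above2.png",cr)
_,p,_=tcp(); tz=p[2]-.0996
g=lambda q:((proj("scene",q)-c+40+.5)*7-.5).round(0)
print("tip pred",g((p[0]-.0016,p[1]-.0016,tz)),"base hole",g((.6041,.1839,.072)),"at .088",g((.6041,.1839,.088)))
E
```

```text
t 13.43 pos [605.  181.4 199.4] ydir [ 0.698 -0.716 -0.002] F [ 0.8 -0.2 -3.5] w 19.9
turn [-0.11  0.21 -0.75] shift mm [ 3.3 -2.5 19.4]
tip pred [279. 280.] base hole [278. 330.] at .088 [283. 305.]
```

View pics/above2.png

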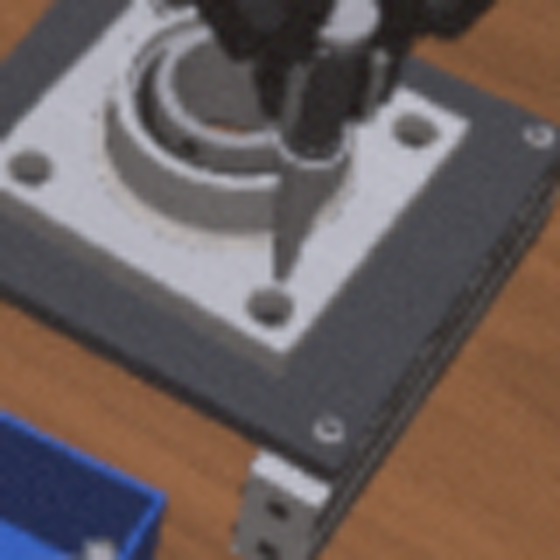

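```bash
python3 - <<'E'
from meas import *
c=proj("scene",(.605,.185,.1)).astype(int)
f=lambda u,v,z:(onplane("scene",(u+.5)/7-.5+c[0]-40,(v+.5)/7-.5+c[1]-40,z)*1e3).round(1)
print("h0",f(269,307,.088),"h1",f(28,167,.088),"h3",f(415,130,.088),"tip",f(283,283,.0998),"shoulder",f(313,155,.1778))
bright=lambda i:(hsv(i)[...,1]<60)&(i.max(2)>140)
for n in("scene","top"): print(n,[(b[0],b[1]) for b in blobs(n,.549,.125,.088,.085,lambda i:~bright(i),60,500)])
plan(605.5,185.5,180,-45)
E
```

```text
h0 [608.1 180.1  88. ] h1 [605.6  68.6  88. ] h3 [496.8 182.7  88. ] tip [603.6 181.8  99.8] shoulder [604.5 182.8 177.8]
scene [(221, array([497.6, 182.8])), (226, array([605.8,  69.6])), (238, array([608.1, 180.4]))]
top [(106, array([606.5,  70.8]))]
t 13.58 pos [606.1 182.4 202. ] ydir [ 0.698 -0.716  0.   ] F [ 0.2  0.5 -2.9] w 20.0
turn [ 0.02  0.   -0.7 ] shift mm [ 1.7 -2.7 22. ]
```

Call:
{"op": "carry_out", "data": {"motion": [[0,0,0,0.0007,0.0007,0.003,0],[0,0,0,0.0007,0.0007,0.01,0],[0,0,0,0.0007,0.0007,0.018,0],[0,0,0,0.0007,0.0007,0.024,0],[0,0,0,0.0007,0.0007,0.027,0]]}}

```text
t: 14.0
eef_pos: [0.6062, 0.1832, 0.1732]
eef_rot: [-0.0, 0.926, 0.378, -0.001]
wrist_force: [-0.3, 0.5, -3.2]
gripper_width: 0.0199
```

Call:
{"op": "carry_out", "data": {"motion": [[0,0,0,0,0,0.002,0],[0,0,0,0,0,0.004,0],[0,0,0,0,0,0.006,0],[0,0,0,0,0,0.008,0],[0,0,0,0,0,0.01,0]]}}

```text
t: 14.42
eef_pos: [0.607, 0.1833, 0.1648]
eef_rot: [0.0, 0.926, 0.377, 0.0]
wrist_force: [-0.1, -0.7, -2.8]
gripper_width: 0.0201
```

```bash
python3 - <<'E'
from h import *
plan(606.5,183,150,-45)
print(r.observe()["wrist_torque"].round(2))
E
```

```text
t 14.42 pos [607.  183.3 164.8] ydir [ 0.699 -0.715  0.   ] F [-0.1 -0.7 -2.8] w 20.1
turn [ 0.02 -0.02 -0.64] shift mm [-0.5 -0.2 14.8]
[-0.01 -0.03  0.01]
```

Call:
{"op": "carry_out", "data": {"motion": [[0,0,0,0,0,0.003,0],[0,0,0,0,0,0.006,0],[0,0,0,-0.0003,0,0.009,0],[0,0,0,-0.0003,0,0.012,0],[0,0,0,-0.0003,0,0.015,0]]}}

```text
t: 14.83
eef_pos: [0.6075, 0.1828, 0.1499]
eef_rot: [0.001, 0.926, 0.377, 0.001]
wrist_force: [2.7, -1.9, -2.0]
gripper_width: 0.02
```

```bash
python3 - <<'E'
from h import *
plan(605.1,184.5,135,-45)
print(r.observe()["wrist_torque"].round(2))
E
```

```text
t 14.83 pos [607.5 182.8 149.9] ydir [ 0.699 -0.715  0.002] F [ 2.7 -1.9 -2. ] w 20.0
turn [ 0.1  -0.07 -0.65] shift mm [-0.5 -2.9 14.9]
[-0.32 -0.64  0.03]
```

Call:
{"op": "carry_out", "data": {"motion": [[0,0,0,0,-0.0006,0.002,0],[0,0,0,-0.0002,-0.0012,0.004,0],[0,0,0,-0.0003,-0.0018,0.006,0],[0,0,0,-0.0004,-0.0024,0.008,0],[0,0,0,-0.0004,-0.0029,0.01,0]]}}

```text
t: 15.25
eef_pos: [0.6048, 0.1848, 0.14]
eef_rot: [0.0, 0.926, 0.377, 0.001]
wrist_force: [3.6, -2.1, -0.9]
gripper_width: 0.0199
```

```bash
python3 - <<'E'
from h import *
plan(605.1,184.5,130,-45)
print(r.observe()["wrist_torque"].round(2))
E
```

```text
t 15.25 pos [604.8 184.8 140. ] ydir [ 0.699 -0.715  0.001] F [ 3.6 -2.1 -0.9] w 19.9
turn [ 0.05 -0.06 -0.65] shift mm [-0.   0.4 10. ]
[-0.39 -0.94  0.01]
```

Call:
{"op": "carry_out", "data": {"motion": [[0,0,0,0,0,0.002,0],[0,0,0,0,0,0.004,0],[0,0,0,0,0,0.006,0],[0,0,0,0,0,0.008,0],[0,0,0,0,0,0.01,0]]}}

```text
t: 15.67
eef_pos: [0.6045, 0.185, 0.1296]
eef_rot: [-0.0, 0.926, 0.377, 0.0]
wrist_force: [4.4, -0.6, -1.7]
gripper_width: 0.0197
```

```bash
python3 - <<'E'
from h import *
plan(605.1,184.5,120,-45)
print(r.observe()["wrist_torque"].round(2))
E
```

```text
t 15.67 pos [604.5 185.  129.6] ydir [ 0.699 -0.715  0.   ] F [ 4.4 -0.6 -1.7] w 19.7
turn [ 0.01 -0.02 -0.64] shift mm [0.1 0.8 9.6]
[-0.14 -1.07 -0.01]
```

Call:
{"op": "carry_out", "data": {"motion": [[0,0,0,0.0002,0.0002,0.0015,0],[0,0,0,0.0002,0.0002,0.003,0],[0,0,0,0.0002,0.0002,0.0045,0],[0,0,0,0.0002,0.0002,0.006,0],[0,0,0,0.0002,0.0002,0.0075,0]]}}

```text
t: 16.08
eef_pos: [0.6046, 0.1849, 0.1221]
eef_rot: [-0.0, 0.926, 0.377, -0.0]
wrist_force: [4.1, -0.7, -2.0]
gripper_width: 0.0196
```

```bash
python3 - <<'E'
from h import *
plan(605.1,184.5,120,-45)
print(r.observe()["wrist_torque"].round(2))
E
```

```text
t 16.08 pos [604.6 184.9 122.1] ydir [ 0.699 -0.715 -0.   ] F [ 4.1 -0.7 -2. ] w 19.6
turn [-0.   -0.   -0.65] shift mm [0.1 0.6 2.1]
[-0.06 -0.89  0.03]
```

Call:
{"op": "carry_out", "data": {"motion": [[0,0,0,0.0001,0.0001,0.0015,0],[0,0,0,0.0002,0.0002,0.003,0],[0,0,0,0.0002,0.0002,0.0045,0],[0,0,0,0.0002,0.0002,0.006,0],[0,0,0,0.0002,0.0002,0.0075,0]]}}

```text
t: 16.5
eef_pos: [0.6047, 0.1848, 0.1145]
eef_rot: [-0.0, 0.926, 0.377, -0.0]
wrist_force: [3.9, -0.2, -1.4]
gripper_width: 0.0199
```

```bash
python3 - <<'E'
from h import *
plan(605.1,184.5,109,-45)
print(r.observe()["wrist_torque"].round(2))
E
```

```text
t 16.50 pos [604.7 184.8 114.5] ydir [ 0.699 -0.715 -0.   ] F [ 3.9 -0.2 -1.4] w 19.9
turn [-0.02  0.02 -0.65] shift mm [0.  0.5 5.5]
[ 0.08 -0.7   0.  ]
```

Call:
{"op": "carry_out", "data": {"motion": [[0,0,0,0.0001,0.0001,0.0015,0],[0,0,0,0.0001,0.0001,0.003,0],[0,0,0,0.0001,0.0001,0.0045,0],[0,0,0,0.0001,0.0001,0.006,0],[0,0,0,0.0001,0.0001,0.0065,0]]}}

```text
t: 16.92
eef_pos: [0.6049, 0.1848, 0.1094]
eef_rot: [0.0, 0.926, 0.378, 0.0]
wrist_force: [-0.3, 0.1, 8.8]
gripper_width: 0.02
```

```bash
python3 - <<'E'
from h import *
plan(605.1,184.5,109,-45)
print(r.observe()["wrist_torque"].round(2))
E
```

```text
t 16.92 pos [604.9 184.8 109.4] ydir [ 0.699 -0.715  0.   ] F [-0.3  0.1  8.8] w 20.0
turn [ 0.01 -0.01 -0.64] shift mm [-0.1  0.4  0.4]
[-0.02  0.25  0.04]
```

Seated at the expected height; press a little more to confirm, then release.

Call:
{"op": "carry_out", "data": {"motion": [[0,0,0,0,0,0.0007,0],[0,0,0,0,0,0.0014,0],[0,0,0,0,0,0.002,0],[0,0,0,0,0,0.002,0],[0,0,0,0,0,0.002,0]]}}

```text
t: 17.33
eef_pos: [0.605, 0.1849, 0.1093]
eef_rot: [0.0, 0.926, 0.378, 0.001]
wrist_force: [-3.8, -1.7, 16.2]
gripper_width: 0.0198
```

Call:
{"op": "carry_out", "data": {"motion": [[0,0,0,0,0,0.0015,0.3],[0,0,0,0,0,0.001,0.7],[0,0,0,0,0,0,1],[0,0,0,0,0,0,1],[0,0,0,0,0,0,1]]}}

```text
t: 17.75
eef_pos: [0.6048, 0.1848, 0.106]
eef_rot: [-0.0, 0.926, 0.378, -0.0]
wrist_force: [-0.0, -0.7, 0.1]
gripper_width: 0.073
```

Call:
{"op": "carry_out", "data": {"motion": [[0,0,0,0,0,-0.01,1],[0,0,0,0,0,-0.035,1],[0,0,0,0,0,-0.07,1],[0,0,0,0,0,-0.1,1],[0,0,0,0,0,-0.125,1]]}}

```text
t: 18.17
eef_pos: [0.6054, 0.1849, 0.2346]
eef_rot: [0.0, 0.926, 0.377, 0.001]
wrist_force: [0.3, 0.2, 1.1]
gripper_width: 0.0852
```

```bash
python3 - <<'E'
from meas import *
im,_=vision.get_image("scene"); cv2.imwrite("pics/end.png",im)
cv2.imwrite("pics/endc.png",cv2.resize(im[95:345,200:510],None,fx=2.4,fy=2.4,interpolation=cv2.INTER_CUBIC))
bright=lambda i:(hsv(i)[...,1]<60)&(i.max(2)>140)
print("holes",[(b[0],b[1]) for b in blobs("scene",.549,.125,.088,.085,lambda i:~bright(i),60,500)])
for c in((.494,.071),(.604,.184)):
    print("head",[(b[0],b[1]) for b in blobs("scene",c[0],c[1],.162,.03,lambda i:i.min(2)>135,150,900)])
plan(605,185,230,-45)
E
```

```text
holes [(216, array([492.9, 182.5])), (124, array([526.8, 169. ])), (233, array([605.2,  72.7]))]
head []
head []
t 18.37 pos [605.2 184.8 232.3] ydir [ 0.699 -0.715  0.001] F [ 0.   0.1 -0.8] w 85.3
turn [ 0.06 -0.08 -0.64] shift mm [-0.  -0.2  2.3]
```

View pics/endc.png

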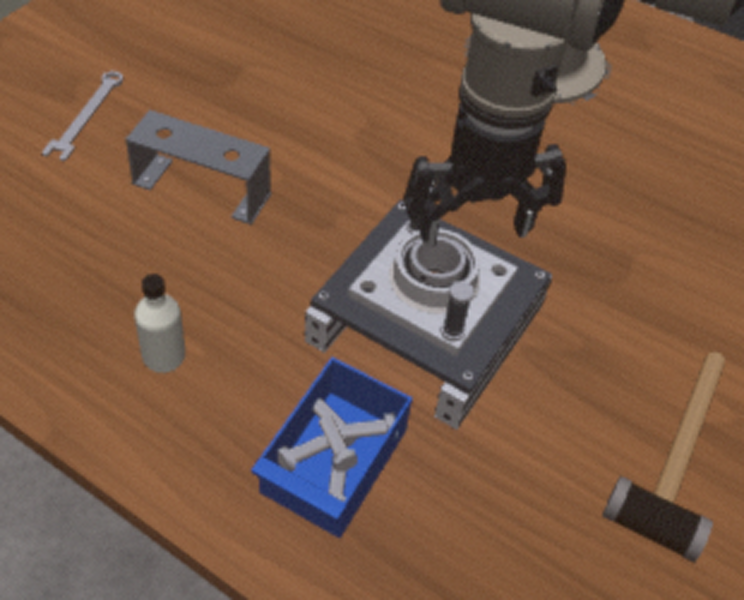

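Call:
{"op": "carry_out", "data": {"motion": [[0,0,0,-0.02,0.012,-0.015,1],[0,0,0,-0.05,0.03,-0.03,1],[0,0,0,-0.08,0.049,-0.035,1],[0,0,0,-0.11,0.0675,-0.035,1],[0,0,0,-0.14,0.086,-0.035,1]]}}

```text
t: 18.78
eef_pos: [0.5639, 0.0242, 0.2653]
eef_rot: [-0.0, 0.926, 0.378, -0.001]
wrist_force: [1.1, -0.5, -0.1]
gripper_width: 0.0853
```

Call:
{"op": "carry_out", "data": {"motion": [[0,0,0,-0.02,0.012,0,1],[0,0,0,-0.05,0.03,0,1],[0,0,0,-0.08,0.049,0,1],[0,0,0,-0.1,0.061,0,1],[0,0,0,-0.105,0.064,0,1]]}}

```text
t: 19.2
eef_pos: [0.5332, -0.0969, 0.2649]
eef_rot: [-0.0, 0.927, 0.376, -0.002]
wrist_force: [-0.4, -0.5, 0.1]
gripper_width: 0.0853
```

```bash
python3 - <<'E'
from meas import *
for n in("scene","top"):
  for c in((.494,.071),(.604,.184)):
    print(n,"head",[(b[0],b[1],b[3]) for b in blobs(n,c[0],c[1],.162,.03,lambda i:i.min(2)>125,150,1500)])
bright=lambda i:(hsv(i)[...,1]<60)&(i.max(2)>140)
for n in("scene","top"): print("holes",n,[(b[0],b[1]) for b in blobs(n,.549,.125,.088,.085,lambda i:~bright(i),60,500)])
im,_=vision.get_image("scene"); cv2.imwrite("pics/fin.png",cv2.resize(im[140:260,320:440],None,fx=5,fy=5,interpolation=cv2.INTER_CUBIC))
plan(605,185,230,-45)
E
```

```text
scene head [(472, array([493.2,  70.9]), array([24.6, 24.6]))]
scene head []
top head []
top head []
holes scene [(216, array([492.8, 182.5])), (124, array([526.7, 169. ])), (233, array([605.2,  72.7]))]
holes top [(117, array([493.4, 184.5])), (106, array([605.8,  74. ])), (150, array([602.3, 180.9]))]
t 19.55 pos [535.  -92.4 266. ] ydir [ 0.7   -0.714 -0.001] F [ 0.1 -0.7 -0. ] w 85.6
turn [-0.03  0.01 -0.54] shift mm [ 244.3 -148.9   36.1]
```

```bash
python3 - <<'E'
from h import *
ok=True
for n in("scene","top"):
    im,d=vision.get_image(n); m=vision.camera_model(n); E=np.array(m["extrinsics"])
    for p in((.494,.071,.162),(.604,.184,.162),(.605,.073,.088),(.493,.183,.088)):
        dz=.0 if p[2]>.1 else .014
        q=(p[0]+(dz if p[0]>.55 else -dz)*0,p[1]+(dz if p[1]<.1 else -dz),p[2])
        u,v=proj(n,q).round().astype(int); w=np.median(d[v-1:v+2,u-1:u+2])
        z=(E[:3,3]+E[:3,:3]@np.array([(u-m["cx"])/m["fx"]*w,-(v-m["cy"])/m["fy"]*w,-w]))
        print(n,p,(z*1e3).round(1))
E
```

```text
scene (0.494, 0.071, 0.162) [495.   71.  162.8]
scene (0.604, 0.184, 0.162) [605.5 184.9 163.1]
scene (0.605, 0.073, 0.088) [605.3  86.2  89.4]
scene (0.493, 0.183, 0.088) [493.7 168.6  88.7]
top (0.494, 0.071, 0.162) [493.8  70.9 162.7]
top (0.604, 0.184, 0.162) [604.6 184.8 163.1]
top (0.605, 0.073, 0.088) [603.8  86.2  85. ]
top (0.493, 0.183, 0.088) [493.8 168.9  89.3]
```

Both heads read 163 mm (162 expected when fully home), and the flange top reads about 88 mm.

```bash
python3 -c "
from h import *
print(order.finish_job())"
```

```text
the job is handed in; nothing more can be done
None
```

Both drifts are standing fully home: the first in the −x −y corner hole (hole 2), then the second in the opposite hole 0. I handed the job in at about 20 s of the 64 s allowed, with the gripper open and clear of everything.

**Seating:**
- Each drift stopped at its expected seated height and did not sink further when pressed with about 16–21 N.
- Afterwards both head tops read 162.7–163.1 mm in both cameras, against 162 mm expected.

**Flange flat and in line:**
- The flange top reads 88.7–89.4 mm against 88 mm, apart from one top-camera sample of 85.0 mm. I put that one down to depth noise but did not check it further.
- From the two open holes, the housing centre is about 0.6 mm from the base centre, and its yaw about 0.3° from the base. Both are within what the cameras can resolve.

**Rest of the bench:** The last scene picture showed the mallet, spanner, oil bottle and bin where they started, judged by eye.

**Failed checks:**
- The colour-mask check found drift 1's head in the scene camera only, and drift 2's head in neither. The depth readings cover both.
- The final close-up could not be viewed because the 12-picture limit had been reached.

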